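Unscrew the sprung battery cap and set it in the tray

ROBOT

A 6-joint arm with a two-finger parallel gripper is mounted at the origin on the work surface; the furniture and walls round the work are solid. World frame = base frame: x ahead of the robot, y to its left, z up, the work surface at z = 0. Lengths are in m, angles in rad, forces in N, time in s.
With the tool pointing down it reaches from about 0.325 to 0.75 m from the base axis. Payload 7.6 kg.
Tool frame: the origin (TCP) lies on the mounting face of the last link; the fingertips stand 173 mm ahead of it and the grasp point (between the pads) lies 155 mm ahead of it (manip.hold_point_z is the z of the grasp point in the tool frame, in m); z points along the fingers, y is the line along which they close (so a half turn about z gives the same grasp; the last joint's range is limited). The gripper opens to 85 mm and grips with 20 to 120 N. Pads are 22 mm wide; open, the fingers measure 114 mm over their backs; the gripper's body (76 mm by 85 mm) begins 54 mm behind the grasp point. The pads swing forward as they close: fully open they stand 13 mm farther back than shut.
Start: joints at [1.048, 0.052, 1.401, -0, 1.689, -0.07], TCP at [0.23, 0.472, 0.405] pointing down, gripper open.
Joint ranges: [-2.9, 2.9], [-0.91, 2.17], [0.12, 2.37], [-1.06, 4.2], [0.26, 2.73], [-2.93, 2.93]. Speed limits (rad/s): [2.57, 2.57, 3.01, 3.14, 3.14, 3.14].

INTERFACE

Orientations are given as a unit quaternion [w, x, y, z].
In Python, from station import manip gives the robot as it stands.
- The arm moves only by the tool apply_moves, never from a script. Its argument "commands" is a list of rows, each a list of 2 entries, a list of its own where there are three numbers: the shift along the world's x, y, z in mm, then the turn about the world's z in degrees. A call has exactly 10 rows; each row is the pose to reach, as a shift and turn from the pose commanded when the call began; what a row does not reach only later rows make up. A row lasts 1/8 s, in which the tool goes at most 62.5 mm and 10.7 degrees, less where a joint would pass 70% of its speed; a pose out of reach is approached as far as the arm can. A call with a gripper value outside its range is refused whole. "fingers" is the finger opening in mm, from 0 to 85.4, set as the call begins (left out, the last holds). The fingers move at their own pace and stop on an object; "newtons" is the grip in N (left out, the last holds). Time passes only in rows, so rows that repeat a pose let the fingers close, or fill a call up. It gives the time, the measured TCP pose, the force, the opening and the grip force at its end, in the units of the state.
- manip.state(): the state, without advancing time (a new reading comes with each control period).
- manip.grab_frame(name): name is "scene" or "top" or "wrist"; returns a dict with "color" (400x640x3 uint8, red, green, blue), "fx", "fy", "cx", "cy" (pixels), "rvec" (rotation vector, rad) and "tvec" (3), from world to camera coordinates, as OpenCV has them. Camera axes: x right, y down, z forward; pixel columns grow to the right and rows downward; lengths in m; the calibration is good to about 2 mm. A picture is of the moment at which its call begins. There is no depth.
- manip.finish_job(): hands the job in; it is judged then, once.
The state is a dict: "t": time; "q": joint angles; "joint_vel": joint speeds; "joint_torque": joint torques, N m; "tool_pos": TCP position; "tool_rot": TCP orientation; "wrist_force": force on the tool from outside, world axes, zero at the start; "ft_torque": the same for the moment, N m; "opening": finger opening in m; "gripper_force": force on a finger pad.
Only numpy, scipy, OpenCV 4.12 (cv2) and the standard library are available. Lean on these libraries where they do the work, as an engineer would, in place of code of your own. Each camera call takes 0.05 s, during which the arm holds its last target. There are 200 camera calls.

TASK

Unscrew the cap of the upright battery tube by its round grip, counter-clockwise as seen from above, over as many regrips as it takes, without pulling or pressing hard on the thread. A spring pushes the cap off when the thread ends, so have it in the fingers at that moment, lift it clear, and set it down gently in the shallow parts tray, upright with its open end down. Leave the other things where they are.

Things in the scene. Friction and masses are not known exactly. Their poses are not given: they have to be found in the camera images.
- battery_tube: Aluminium battery tube of a studio light, upright, 54 mm in diameter, shoulder 85 mm above the table, bolted to the table (fixed) on a dark steel foot 100x100x10 mm. Origin: centre of the foot's underside, z up.
- neck_top (a point): Centre of the top of the tube's neck, 116 mm above the table, under the cap. Neck: 38 mm, 31 mm tall, with a coarse right-hand two-start thread (45 mm over the ridges, rise 18 mm a full turn). A spring button in it pushes the cap up with 2 to 6 N all along the thread and some 8 mm beyond, so it throws off a freed cap that nobody holds.
- screw_cap: Grey plastic screw cap, about 60 g, on the tube's neck: hollow skirt 54 mm in diameter, 35 mm high, and on it a ribbed round grip 40 mm in diameter, 24 mm high (59 mm in all). Origin: centre of its underside, z up; 87 to 93 mm above the table at the start. Counter-clockwise from above unscrews it.
- cap_grip (a point): Point on the cap's axis 47 mm above the cap's underside, at mid-height of the round grip.
- cap_mouth (a point): Same point as the cap's origin, in the mouth of the skirt. Thread behaviour: frees after 0.7 to 1.1 turns, different each time, not visible outside. Axial play 3 mm, sideways 1 mm; self-locking: let go while on the thread, it stays. On the thread a gentle pull meets a hard stop within the play; off it, it lifts freely. Over 30 N between cap and tube harms the thread.
- parts_tray: Shallow square open steel tray, 120x120x15 mm, walls and floor 3 mm thick, fixed to the table. Origin: centre of its underside, z up, sides along its x and y. Between tube and tray stand a tool box 165 mm tall, whose near corner is 0.46 m ahead of the robot at y = 0, and nearer the robot two spice jars 106 mm tall (0.32 to 0.38 m ahead): carry the cap over them.
- gaffer_tape: Bystander: small roll of black tape lying flat, 62x59x19 mm, loose. Origin: centre of its underside.
- tomato: Bystander: tomato, 69 mm wide, 71 mm tall, loose. Origin: centre of its underside.

How it is judged:
By the outcome, as a careful person would: the job done as asked, in the order asked, and still so for the second after the job is handed in, with the robot touching nothing.
It also fails if it takes over 72 s, if anything falls off the work surface, if the arm or the gripper's body presses on something with over 40 N, if the wrist force passes 120 N, or if a joint passes its speed limit or range.

## Working session

There is one attempt and no reset: what is moved stays moved. The work goes in short steps, Python scripts to look and compute and a tool call to move; the robot and the scene stay as the last step left them, time stands still between calls to the robot, and variables do not carry over. Pictures are saved under pics/ and viewed, at most 13 in all, crops included, and the job is handed in when it is done.

Besides the shell and the picture viewer there is one more tool, called after "Call:" by a JSON object that holds its "api" and its "payload", one argument or row to a line. apply_moves: Moves the arm, as the interface text tells. Its arguments: {"type":"object","properties":{"commands":{"type":"array","items":{"type":"array"}},"fingers":{"type":"number"},"newtons":{"type":"number"}},"required":["commands"]}

```bash
mkdir -p pics
cat > h.py <<'E'
from station import manip
import cv2, numpy as np
def grab(n,fn=None):
    f=manip.grab_frame(n)
    if fn: cv2.imwrite('pics/'+fn,cv2.cvtColor(f['color'],cv2.COLOR_RGB2BGR))
    return f
def ray(f,u,v,z):
    R,_=cv2.Rodrigues(np.array(f['rvec'],float)); t=np.array(f['tvec'],float).ravel()
    c=-R.T@t; d=R.T@np.array([(u-f['cx'])/f['fx'],(v-f['cy'])/f['fy'],1])
    return c+d*(z-c[2])/d[2]
def proj(f,p):
    K=np.array([[f['fx'],0,f['cx']],[0,f['fy'],f['cy']],[0,0,1.]])
    return cv2.projectPoints(np.array([p],float),np.array(f['rvec'],float),np.array(f['tvec'],float),K,None)[0].ravel()
E
python3 - <<'E'
from h import *
import pickle
fs={n:grab(n,n+'0.png') for n in('scene','top')}
pickle.dump(fs,open('fs.pkl','wb'))
for n,f in fs.items():
    R,_=cv2.Rodrigues(np.array(f['rvec'],float)); print(n,-R.T@np.ravel(f['tvec']),f['fx'])
print(manip.state())
E
```

```text
scene [ 0.12915446 -0.57121846  0.76772768] 364.60311841693385
top [0.34058093 0.08340919 1.09921974] 411.44795343480234
{'t': 0.1, 'q': array([ 1.04771998e+00,  5.27993970e-02,  1.40163371e+00, -4.37580672e-05,
        1.68858443e+00, -7.02686577e-02]), 'joint_vel': array([-8.08748777e-05, -2.44136475e-03, -3.30533092e-03, -6.28681986e-04,
        5.84961088e-04, -1.52293820e-03]), 'joint_torque': array([ 1.52929624e-03, -3.82581818e+01, -3.60986209e+01, -8.04614069e-05,
        4.76155183e-03,  2.98440773e-05]), 'tool_pos': array([0.22964162, 0.47208883, 0.40393775]), 'tool_rot': array([-1.87496110e-04,  2.24477033e-01,  9.74479119e-01, -6.87674373e-04]), 'wrist_force': array([ 0.1543453 , -0.58447864,  0.04607581]), 'ft_torque': array([-0.01412306,  0.02736175,  0.01177487]), 'gripper_force': 0.0, 'opening': 0.08545220423878104}
```

View pics/top0.png

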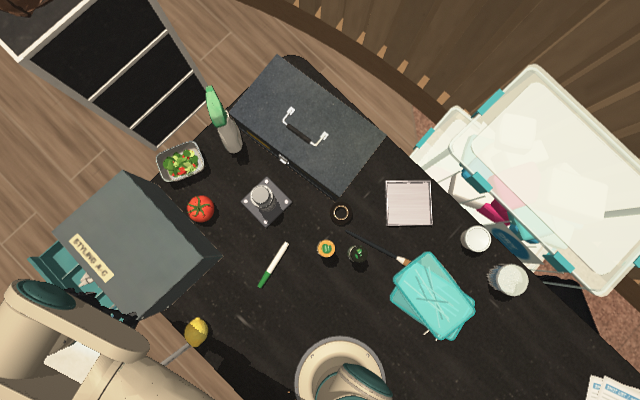

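View pics/scene0.png

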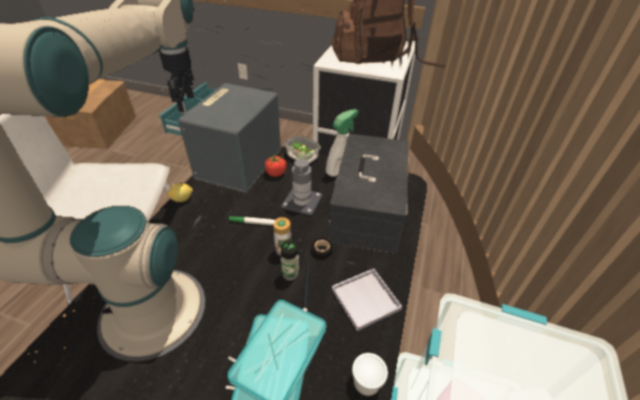

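The top view shows the tube foot near (266,201), the cap top near (262,195) and the tray near (408,203). The tool box, jars, tomato (201,209) and tape (341,213) are also visible.

Run:
```python
from h import *
import pickle
fs=pickle.load(open('fs.pkl','rb')); f=fs['top']; im=f['color']
g=cv2.cvtColor(im,cv2.COLOR_RGB2GRAY)
def seg(x0,x1,y0,y1,th):
    m=np.zeros_like(g); m[y0:y1,x0:x1]=(g[y0:y1,x0:x1]>th)*255
    c=max(cv2.findContours(m,0,2)[0],key=cv2.contourArea); return c
for nm,box,th,z in(('foot',(236,296,172,232),60,.010),('tray',(375,440,170,235),90,.015)):
    c=seg(*box,th); r=cv2.minAreaRect(c); b=cv2.boxPoints(r)
    w=np.array([ray(f,u,v,z) for u,v in b]); print(nm,r,w[:,:2].round(4).tolist(),w.mean(0).round(4))
for z in(.14,.149): print(ray(f,262,193.5,z))
for p,z in(((326,249),.106),((357,254),.106),((341,213),.02),((201,209),.04),((341,196),.165),((386,138),.165),((280,56),.165),((217,258),.3)): print(p,ray(f,*p,z).round(3))
a=cv2.resize(cv2.cvtColor(im,cv2.COLOR_RGB2BGR)[165:240,230:310],None,fx=6,fy=6)
b=cv2.resize(cv2.cvtColor(fs['scene']['color'],cv2.COLOR_RGB2BGR)[145:220,265:345],None,fx=4,fy=4)
b=cv2.copyMakeBorder(b,0,a.shape[0]-b.shape[0],0,0,0)
cv2.imwrite('pics/c.png',np.hstack([a,b])[:600,:800])
```

```text
foot ((265.40130615234375, 200.95431518554688), (37.32000732421875, 37.158451080322266), 46.63658142089844) [[0.4707, 0.2593], [0.539, 0.1879], [0.4651, 0.1195], [0.398, 0.191]] [0.4682 0.1894 0.01  ]
tray ((408.5, 202.5), (45.0, 47.0), 90.0) [[0.5209, -0.1306], [0.5199, -0.2571], [0.3993, -0.2511], [0.4006, -0.1264]] [ 0.4602 -0.1913  0.015 ]
[0.47041251 0.18486329 0.14      ]
[0.46919435 0.18391138 0.149     ]
(326, 249) [0.34  0.035 0.106]
(357, 254) [ 0.327 -0.039  0.106]
(341, 213) [ 0.433 -0.01   0.02 ]
(201, 209) [0.445 0.352 0.04 ]
(341, 196) [0.46  0.001 0.165]
(386, 138) [ 0.596 -0.107  0.165]
(280, 56) [0.799 0.141 0.165]
(217, 258) [0.325 0.253 0.3  ]
```

View pics/c.png

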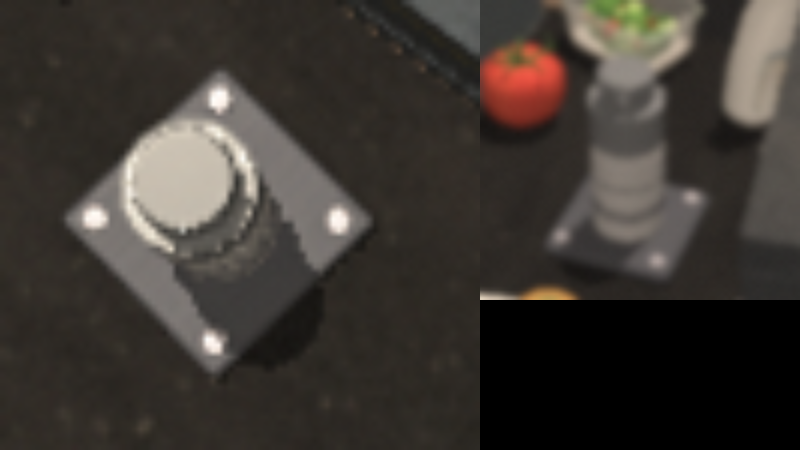

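The crop shows the cap-top disc centre at about (260.4,194.7) and the foot's bolts centred at about (266.1,201.7).

```bash
cat >> h.py <<'E'
def tri(f1,p1,f2,p2):
    Ps=[];ps=[]
    for f,p in((f1,p1),(f2,p2)):
        R,_=cv2.Rodrigues(np.array(f['rvec'],float)); Ps.append(np.c_[R,np.ravel(f['tvec'])]); ps.append(np.array([[(p[0]-f['cx'])/f['fx']],[(p[1]-f['cy'])/f['fy']]]))
    X=cv2.triangulatePoints(Ps[0],Ps[1],ps[0],ps[1]).ravel(); return X[:3]/X[3]
E
python3 - <<'E'
from h import *
import pickle
fs=pickle.load(open('fs.pkl','rb')); T,S=fs['top'],fs['scene']
print('cap',ray(T,260.4,194.7,.149),'foot',ray(T,266.1,201.7,.01))
print('cap tri',tri(T,(260.4,194.7),S,(265+(622-480)/4,145+72/4)))
for a in((217,258),(124,171),(137,318),(55,232)):
  for b in((280,97),(240,130),(183,118),(228,88)):
    X=tri(T,a,S,b); e=abs(proj(T,X)-a).max()+abs(proj(S,X)-b).max()
    if e<6: print(a,b,X.round(3),e.round(1))
E
```

```text
cap [0.46641179 0.18760974 0.149     ] foot [0.46590623 0.18761674 0.01      ]
cap tri [0.46641945 0.18758245 0.14915781]
(217, 258) (240, 130) [0.326 0.263 0.251] 1.5
(124, 171) (280, 97) [0.52  0.479 0.205] 4.5
(137, 318) (183, 118) [0.207 0.428 0.23 ] 1.8
(55, 232) (228, 88) [0.387 0.622 0.201] 3.9
```

Call:
{"api": "apply_moves", "payload": {
  "commands": [
    [[0,0,50],0],
    [[0,0,100],-10],
    [[35,-40,100],-20],
    [[70,-85,100],-30],
    [[110,-130,100],-40],
    [[150,-180,100],-50],
    [[190,-230,100],-60],
    [[220,-265,80],-70],
    [[236,-284,50],-80],
    [[236,-284,16],-90]
  ],
  "fingers": 70,
  "newtons": 30
}}

```text
t: 1.35
tool_pos: [0.4666, 0.1865, 0.4194]
tool_rot: [0.0, 0.85, 0.527, -0.0]
wrist_force: [0.2, 0.3, -0.3]
opening: 0.07
gripper_force: 0.0
```

Call:
{"api": "apply_moves", "payload": {
  "commands": [
    [[0,0,-10],-10],
    [[0,0,-10],-20],
    [[0,0,-10],-30],
    [[0,0,-10],-40],
    [[0,0,-10],-50],
    [[0,0,-10],-60],
    [[0,0,-10],-70],
    [[0,0,-10],-80],
    [[0,0,-10],-90],
    [[0,0,-10],-100]
  ]
}}

```text
t: 2.6
tool_pos: [0.4656, 0.1881, 0.4102]
tool_rot: [0.0, 0.95, -0.311, -0.0]
wrist_force: [0.1, -0.8, 0.0]
opening: 0.0696
gripper_force: 0.0
```

Run:
```python
from h import *
f=grab('wrist','w1.png'); s=manip.state(); print(s['t'],s['q'].round(3),s['tool_pos'],s['tool_rot'],s['opening'],s['wrist_force'])
R,_=cv2.Rodrigues(np.array(f['rvec'],float)); print(-R.T@np.ravel(f['tvec']),proj(f,[.4662,.1876,.149]),proj(f,[s['tool_pos'][0],s['tool_pos'][1],.149]))
```

```text
2.65 [ 0.31  -0.014  1.456 -0.     1.7    2.521] [0.46564262 0.18810231 0.41024638] [ 2.98350539e-04  9.49248633e-01 -3.14526288e-01 -3.96909115e-04] 0.06976916656540205 [-0.37702147  0.11623135 -1.31006837]
[0.53117188 0.14010813 0.37855551] [323.03920216 206.39212778] [322.94173397 207.30348209]
```

View pics/w1.png

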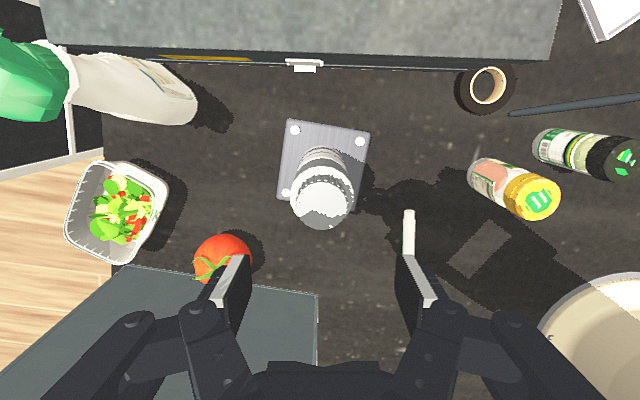

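The wrist view shows the cap top at (323,204), which matches the projected (323,206), so the centring is within about 1 mm. Next I descend and close.

Call:
{"api": "apply_moves", "payload": {
  "commands": [
    [[0,0,-15],-8],
    [[0,0,-30],-15],
    [[0.5,-0.5,-45],-15],
    [[0.5,-0.5,-60],-15],
    [[0.5,-0.5,-75],-15],
    [[0.5,-0.5,-88],-15],
    [[0.5,-0.5,-98],-15],
    [[0.5,-0.5,-104],-15],
    [[0.5,-0.5,-107],-15],
    [[0.5,-0.5,-107],-15]
  ]
}}

```text
t: 3.9
tool_pos: [0.4662, 0.1876, 0.3038]
tool_rot: [-0.0, 0.903, -0.43, 0.0]
wrist_force: [-0.5, 1.1, 0.1]
opening: 0.0701
gripper_force: 0.0
```

Call:
{"api": "apply_moves", "payload": {
  "commands": [
    [[0,0,0],0],
    [[0,0,0],0],
    [[0,0,0],0],
    [[0,0,0],0],
    [[0,0,0],0],
    [[0,0,0],0],
    [[0,0,0],0],
    [[0,0,0],0],
    [[0,0,0],0],
    [[0,0,0],0]
  ],
  "fingers": 30,
  "newtons": 30
}}

```text
t: 5.15
tool_pos: [0.4663, 0.1876, 0.3039]
tool_rot: [-0.0, 0.903, -0.43, 0.0]
wrist_force: [1.6, 0.8, 4.9]
opening: 0.039
gripper_force: 32.4
```

Run:
```python
from h import *
f=grab('wrist','w2.png'); s=manip.state(); print(s['q'].round(3),s['tool_pos'],s['wrist_force'],s['ft_torque'],s['gripper_force'],s['opening'])
```

```text
[0.309 0.045 1.611 0.    1.485 2.769] [0.46625927 0.18764419 0.30387591] [1.08213761 1.55280318 4.80795197] [ 0.29801245 -0.27446923  0.0394305 ] 32.421435713768005 0.03903322444653612
```

View pics/w2.png

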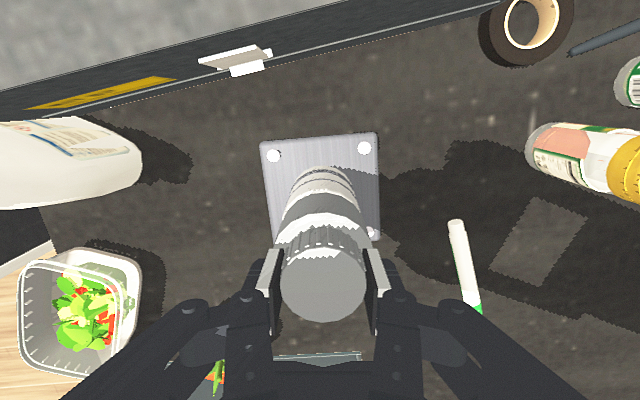

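Both pads hold the grip (centre about (323,265)), with low forces. I start unscrewing along the helix at 0.05 mm/deg.

Call:
{"api": "apply_moves", "payload": {
  "commands": [
    [[0,0,0.4],8],
    [[0,0,0.8],16],
    [[0,0,1.2],24],
    [[0,0,1.6],32],
    [[0,0,2.0],40],
    [[0,0,2.4],48],
    [[0,0,2.8],56],
    [[0,0,3.2],64],
    [[0,0,3.6],72],
    [[0,0,4.0],80]
  ]
}}

```text
t: 6.45
tool_pos: [0.4662, 0.1879, 0.3077]
tool_rot: [-0.0, 0.967, 0.253, 0.0]
wrist_force: [3.1, 3.4, 2.6]
opening: 0.0392
gripper_force: 32.2
```

```bash
cat > s.py <<'E'
from h import *
s=manip.state(); print(s['t'],s['q'].round(3),s['tool_pos'],s['wrist_force'],s['ft_torque'],s['gripper_force'],s['opening'])
E
python3 s.py
```

```text
6.45 [3.090e-01 4.200e-02 1.607e+00 1.000e-03 1.492e+00 1.368e+00] [0.46623482 0.18789887 0.3076582 ] [3.05204565 3.35165014 2.56483561] [ 0.61486703 -0.59026291  0.00500732] 32.216894030570984 0.03916423077791743
```

Call:
{"api": "apply_moves", "payload": {
  "commands": [
    [[0,0,0.4],8],
    [[0,0,0.8],16],
    [[0,0,1.2],24],
    [[0,0,1.6],32],
    [[0,0,2.0],40],
    [[0,0,2.4],48],
    [[0,0,2.8],56],
    [[0,0,3.2],64],
    [[0,0,3.6],72],
    [[0,0,4.0],80]
  ]
}}

```text
t: 7.7
tool_pos: [0.4662, 0.188, 0.3115]
tool_rot: [-0.0, 0.578, 0.816, 0.001]
wrist_force: [2.3, 3.0, 1.8]
opening: 0.0387
gripper_force: 32.2
```

Call:
{"api": "apply_moves", "payload": {
  "commands": [
    [[0,0,0.4],8],
    [[0,0,0.8],16],
    [[0,0,1.2],24],
    [[0,0,1.6],32],
    [[0,0,2.0],40],
    [[0,0,2.4],48],
    [[0,0,2.8],56],
    [[0,0,3.2],64],
    [[0,0,3.6],72],
    [[0,0,4.0],80]
  ]
}}

```text
t: 8.95
tool_pos: [0.4659, 0.1878, 0.3151]
tool_rot: [-0.001, -0.081, 0.997, 0.0]
wrist_force: [0.5, 2.6, 2.2]
opening: 0.0387
gripper_force: 32.2
```

```bash
python3 s.py
python3 - <<'E'
from h import *
f=grab('wrist','w3.png')
E
```

```text
8.95 [ 3.090e-01  3.600e-02  1.598e+00  1.000e-03  1.510e+00 -1.424e+00] [0.46594523 0.18780259 0.31510018] [0.4961629  2.56752473 2.23827412] [ 0.45461916  0.00332278 -0.07794728] 32.19510734081268 0.03874199074171865
```

View pics/w3.png

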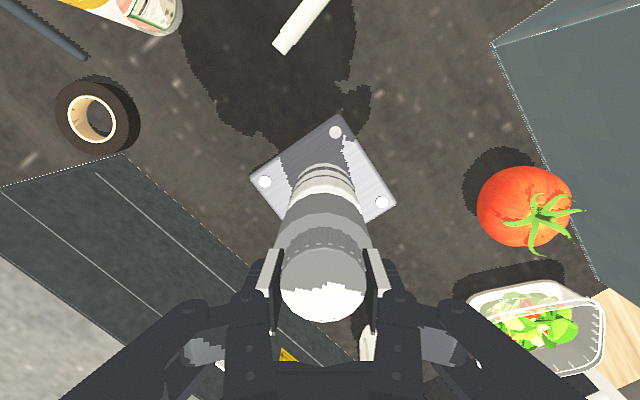

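The cap is still seated identically between the pads and the tube is lower in view, so it is unscrewing. I turn 80° more and then test-pull.

Call:
{"api": "apply_moves", "payload": {
  "commands": [
    [[0,0,0.4],8],
    [[0,0,0.8],16],
    [[0,0,1.2],24],
    [[0,0,1.6],32],
    [[0,0,2.0],40],
    [[0,0,2.4],48],
    [[0,0,2.8],56],
    [[0,0,3.2],64],
    [[0,0,3.6],72],
    [[0,0,4.0],80]
  ]
}}

```text
t: 10.25
tool_pos: [0.466, 0.1874, 0.319]
tool_rot: [-0.001, -0.702, 0.712, 0.0]
wrist_force: [0.5, 0.2, 1.7]
opening: 0.039
gripper_force: 32.1
```

Call:
{"api": "apply_moves", "payload": {
  "commands": [
    [[0,0,0.1],0],
    [[0,0,0.2],0],
    [[0,0,0.3],0],
    [[0,0,0.4],0],
    [[0,0,0.5],0],
    [[0,0,0.6],0],
    [[0,0,0.7],0],
    [[0,0,0.8],0],
    [[0,0,0.9],0],
    [[0,0,1.0],0]
  ]
}}

```text
t: 11.5
tool_pos: [0.4661, 0.1876, 0.3207]
tool_rot: [-0.0, -0.701, 0.713, 0.0]
wrist_force: [-0.8, -1.3, 1.5]
opening: 0.0389
gripper_force: 32.1
```

Call:
{"api": "apply_moves", "payload": {
  "commands": [
    [[0,0,0.1],0],
    [[0,0,0.2],0],
    [[0,0,0.3],0],
    [[0,0,0.4],0],
    [[0,0,0.5],0],
    [[0,0,0.6],0],
    [[0,0,0.7],0],
    [[0,0,0.8],0],
    [[0,0,0.9],0],
    [[0,0,1.0],0]
  ]
}}

```text
t: 12.75
tool_pos: [0.4662, 0.1876, 0.3217]
tool_rot: [-0.0, -0.701, 0.713, 0.0]
wrist_force: [-0.6, -1.2, 2.0]
opening: 0.0385
gripper_force: 32.1
```

Call:
{"api": "apply_moves", "payload": {
  "commands": [
    [[0,0,0.1],0],
    [[0,0,0.2],0],
    [[0,0,0.3],0],
    [[0,0,0.4],0],
    [[0,0,0.5],0],
    [[0,0,0.6],0],
    [[0,0,0.7],0],
    [[0,0,0.8],0],
    [[0,0,0.9],0],
    [[0,0,1.0],0]
  ]
}}

```text
t: 14.0
tool_pos: [0.4661, 0.1876, 0.3227]
tool_rot: [-0.0, -0.701, 0.713, 0.0]
wrist_force: [-0.9, -0.6, 0.6]
opening: 0.039
gripper_force: 32.1
```

Call:
{"api": "apply_moves", "payload": {
  "commands": [
    [[0,0,0.2],0],
    [[0,0,0.4],0],
    [[0,0,0.6],0],
    [[0,0,0.8],0],
    [[0,0,1.0],0],
    [[0,0,1.2],0],
    [[0,0,1.4],0],
    [[0,0,1.6],0],
    [[0,0,1.8],0],
    [[0,0,2.0],0]
  ]
}}

```text
t: 15.25
tool_pos: [0.4662, 0.1876, 0.3247]
tool_rot: [-0.0, -0.701, 0.713, 0.0]
wrist_force: [-0.7, -0.2, 0.9]
opening: 0.0392
gripper_force: 32.1
```

```bash
python3 - <<'E'
from h import *
f=grab('wrist'); grab('scene','s4.png')
a=f['color'][130:350,220:420]; b=cv2.imread('pics/w3.png')[130:350,220:420]
cv2.imwrite('pics/w4.png',cv2.resize(np.hstack([b,a[:,:,::-1]]),None,fx=1.9,fy=1.9))
E
python3 s.py
```

```text
15.35 [ 0.309  0.028  1.586  0.     1.528 -2.816] [0.4661599  0.18759609 0.32473274] [-1.50788087 -0.16509458  1.18500896] [-0.06168549  0.26889422  0.03705812] 32.12911069393158 0.03877460481036495
```

View pics/w4.png

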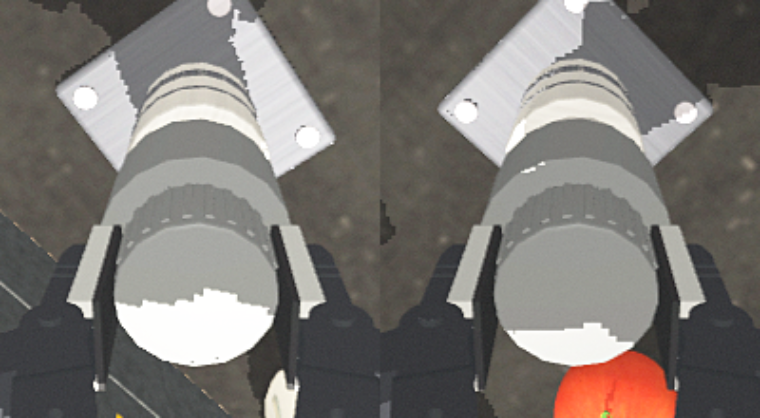

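The cap sits unchanged in the pads after a 5.7 mm lift with no resistance, so it is off the thread. I lift slowly at first, then clear.

Call:
{"api": "apply_moves", "payload": {
  "commands": [
    [[0,0,0.5],0],
    [[0,0,1],0],
    [[0,0,2],0],
    [[0,0,3],0],
    [[0,0,4],0],
    [[0,0,6],0],
    [[0,0,8],0],
    [[0,0,10],0],
    [[0,0,12],0],
    [[0,0,14],0]
  ]
}}

```text
t: 16.6
tool_pos: [0.4662, 0.1876, 0.3389]
tool_rot: [-0.0, -0.701, 0.713, 0.0]
wrist_force: [-0.2, 0.3, -0.7]
opening: 0.0386
gripper_force: 32.1
```

Call:
{"api": "apply_moves", "payload": {
  "commands": [
    [[0,0,3],0],
    [[0,0,9],0],
    [[0,0,18],-3],
    [[0,0,30],-8],
    [[0,0,45],-14],
    [[0,0,60],-20],
    [[0,0,75],-26],
    [[0,0,88],-32],
    [[0,0,96],-38],
    [[0,0,100],-42]
  ]
}}

```text
t: 17.85
tool_pos: [0.4661, 0.1876, 0.4398]
tool_rot: [0.001, -0.398, 0.917, 0.0]
wrist_force: [-0.7, 0.4, 0.7]
opening: 0.0388
gripper_force: 32.1
```

```bash
python3 - <<'E'
from h import *
f=grab('wrist','w5.png'); grab('top','t5.png')
E
python3 s.py
```

```text
17.95 [ 0.309 -0.018  1.403  0.     1.755 -2.083] [0.46611055 0.1876042  0.43965103] [-0.0856541  -0.49915947 -0.53153298] [ 0.00024587 -0.00565742 -0.01333507] 32.07171320915222 0.0386287790915441
```

View pics/w5.png

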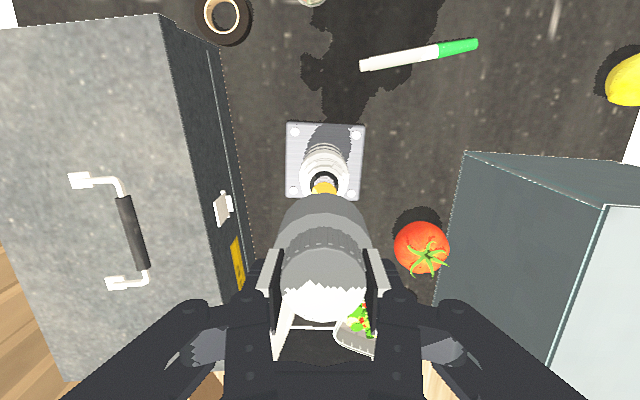

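The wrist view shows the cap in the fingers, clear of the neck (spring button at about (322,185)). I carry it to the tray.

Call:
{"api": "apply_moves", "payload": {
  "commands": [
    [[0,-15,0],-4],
    [[-1,-50,0],-10],
    [[-2,-95,0],-16],
    [[-3,-145,0],-22],
    [[-4,-195,0],-28],
    [[-4,-245,0],-34],
    [[-5,-295,0],-40],
    [[-6,-340,0],-45],
    [[-6,-370,0],-48],
    [[-6,-379,0],-50]
  ]
}}

```text
t: 19.2
tool_pos: [0.4599, -0.1928, 0.4384]
tool_rot: [-0.0, 0.027, 1.0, 0.0]
wrist_force: [0.1, 0.3, -1.0]
opening: 0.0387
gripper_force: 32.1
```

Call:
{"api": "apply_moves", "payload": {
  "commands": [
    [[0,0,-12],0],
    [[0,0,-30],0],
    [[0,0,-50],0],
    [[0,0,-70],0],
    [[0,0,-90],0],
    [[0,0,-110],0],
    [[0,0,-130],0],
    [[0,0,-145],0],
    [[0,0,-155],0],
    [[0,0,-160],0]
  ]
}}

```text
t: 20.45
tool_pos: [0.4601, -0.1912, 0.2782]
tool_rot: [-0.0, 0.025, 1.0, 0.0]
wrist_force: [0.6, 0.7, -0.5]
opening: 0.039
gripper_force: 32.0
```

```bash
python3 - <<'E'
from h import *
f=grab('wrist','w6.png')
E
python3 s.py
```

```text
20.5 [-0.468  0.057  1.652  0.     1.433 -1.988] [ 0.46010063 -0.19122198  0.27788242] [-0.53419501  0.86371826 -1.31574005] [ 0.04686701 -0.0175406   0.04593344] 32.0504629611969 0.03907236929602142
```

View pics/w6.png

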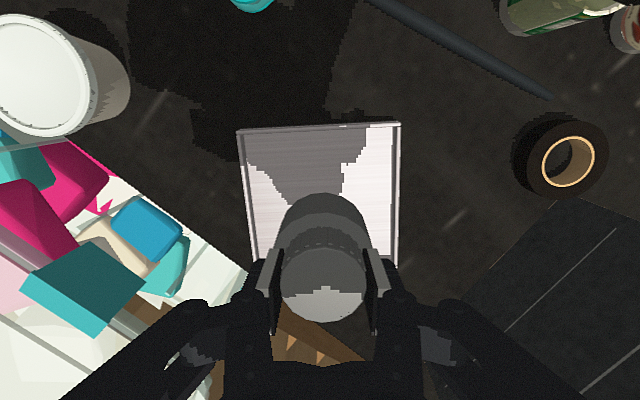

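The cap is over the tray, centred (tray spans columns 238–400, cap about 322). I lower it slowly.

Call:
{"api": "apply_moves", "payload": {
  "commands": [
    [[0,0,-8],0],
    [[0,0,-18],0],
    [[0,0,-28],0],
    [[0,0,-36],0],
    [[0,0,-43],0],
    [[0,0,-48],0],
    [[0,0,-51],0],
    [[0,0,-53],0],
    [[0,0,-54],0],
    [[0,0,-55],0]
  ]
}}

```text
t: 21.75
tool_pos: [0.4602, -0.1914, 0.2239]
tool_rot: [0.0, 0.026, 1.0, -0.0]
wrist_force: [0.4, 0.1, -1.3]
opening: 0.0389
gripper_force: 32.1
```

Call:
{"api": "apply_moves", "payload": {
  "commands": [
    [[0,0,-0.4],0],
    [[0,0,-0.8],0],
    [[0,0,-1.2],0],
    [[0,0,-1.6],0],
    [[0,0,-2],0],
    [[0,0,-2.4],0],
    [[0,0,-2.8],0],
    [[0,0,-3.2],0],
    [[0,0,-3.5],0],
    [[0,0,-3.5],0]
  ]
}}

```text
t: 23.0
tool_pos: [0.4602, -0.1914, 0.2202]
tool_rot: [-0.0, 0.026, 1.0, 0.0]
wrist_force: [-0.1, -0.6, 0.5]
opening: 0.0388
gripper_force: 32.1
```

Call:
{"api": "apply_moves", "payload": {
  "commands": [
    [[0,0,-0.2],0],
    [[0,0,-0.4],0],
    [[0,0,-0.6],0],
    [[0,0,-0.8],0],
    [[0,0,-1],0],
    [[0,0,-1.2],0],
    [[0,0,-1.4],0],
    [[0,0,-1.5],0],
    [[0,0,-1.5],0],
    [[0,0,-1.5],0]
  ]
}}

```text
t: 24.25
tool_pos: [0.4602, -0.1914, 0.2187]
tool_rot: [0.0, 0.026, 1.0, 0.0]
wrist_force: [0.3, -0.3, -0.3]
opening: 0.0388
gripper_force: 32.1
```

Call:
{"api": "apply_moves", "payload": {
  "commands": [
    [[0,0,-0.2],0],
    [[0,0,-0.4],0],
    [[0,0,-0.6],0],
    [[0,0,-0.8],0],
    [[0,0,-1],0],
    [[0,0,-1.0],0],
    [[0,0,-1.0],0],
    [[0,0,-1.0],0],
    [[0,0,-1.0],0],
    [[0,0,-1.0],0]
  ]
}}

```text
t: 25.5
tool_pos: [0.4602, -0.1914, 0.2177]
tool_rot: [0.0, 0.026, 1.0, 0.0]
wrist_force: [-0.2, -0.5, 0.4]
opening: 0.0389
gripper_force: 32.1
```

Call:
{"api": "apply_moves", "payload": {
  "commands": [
    [[0,0,-0.2],0],
    [[0,0,-0.4],0],
    [[0,0,-0.6],0],
    [[0,0,-0.8],0],
    [[0,0,-1],0],
    [[0,0,-1.0],0],
    [[0,0,-1.0],0],
    [[0,0,-1.0],0],
    [[0,0,-1.0],0],
    [[0,0,-1.0],0]
  ]
}}

```text
t: 26.75
tool_pos: [0.4602, -0.1914, 0.2167]
tool_rot: [-0.0, 0.026, 1.0, 0.0]
wrist_force: [-0.8, 0.3, 0.2]
opening: 0.0385
gripper_force: 32.1
```

Call:
{"api": "apply_moves", "payload": {
  "commands": [
    [[0,0,-0.2],0],
    [[0,0,-0.4],0],
    [[0,0,-0.6],0],
    [[0,0,-0.8],0],
    [[0,0,-0.8],0],
    [[0,0,-0.8],0],
    [[0,0,-0.8],0],
    [[0,0,-0.8],0],
    [[0,0,-0.8],0],
    [[0,0,-0.8],0]
  ]
}}

```text
t: 28.0
tool_pos: [0.4601, -0.1914, 0.2159]
tool_rot: [-0.0, 0.026, 1.0, 0.0]
wrist_force: [0.9, -0.1, -0.6]
opening: 0.0389
gripper_force: 32.1
```

Call:
{"api": "apply_moves", "payload": {
  "commands": [
    [[0,0,-0.2],0],
    [[0,0,-0.4],0],
    [[0,0,-0.6],0],
    [[0,0,-0.8],0],
    [[0,0,-0.8],0],
    [[0,0,-0.8],0],
    [[0,0,-0.8],0],
    [[0,0,-0.8],0],
    [[0,0,-0.8],0],
    [[0,0,-0.8],0]
  ]
}}

```text
t: 29.25
tool_pos: [0.4602, -0.1914, 0.2152]
tool_rot: [0.0, 0.026, 1.0, 0.0]
wrist_force: [0.1, 0.5, 0.1]
opening: 0.0389
gripper_force: 32.1
```

```bash
python3 - <<'E'
from h import *
f=grab('scene'); 
cv2.imwrite('pics/s7.png',cv2.resize(f['color'][230:340,310:430,::-1],None,fx=5,fy=5))
print(proj(f,[.46,-.19,.003]))
E
python3 s.py
```

```text
[364.36313562 297.6534432 ]
29.3 [-0.468  0.133  1.706  0.     1.302 -1.988] [ 0.46018235 -0.19138779  0.21515909] [-0.73502642 -0.13634183  0.13661946] [ 0.03577478  0.03510597 -0.03758347] 32.05775856971741 0.038390858035641615
```

View pics/s7.png

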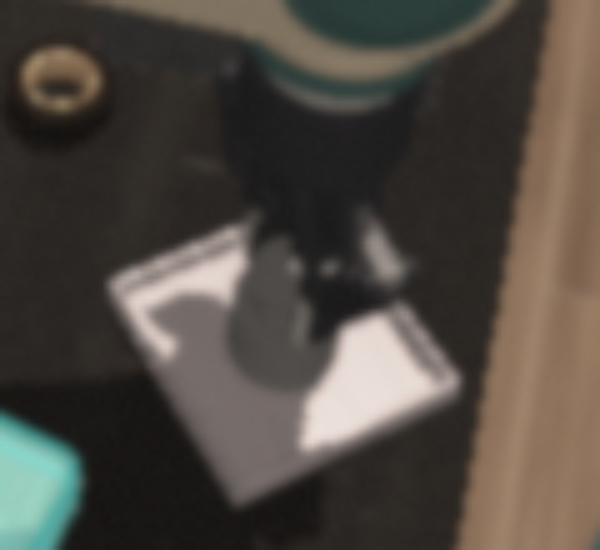

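The cap in the tray (skirt bottom near crop (285,390)) is almost down. I continue in small steps.

Call:
{"api": "apply_moves", "payload": {
  "commands": [
    [[0,0,-0.2],0],
    [[0,0,-0.4],0],
    [[0,0,-0.6],0],
    [[0,0,-0.8],0],
    [[0,0,-1],0],
    [[0,0,-1],0],
    [[0,0,-1],0],
    [[0,0,-1],0],
    [[0,0,-1],0],
    [[0,0,-1],0]
  ]
}}

```text
t: 30.55
tool_pos: [0.4603, -0.1914, 0.2151]
tool_rot: [0.0, 0.026, 1.0, -0.0]
wrist_force: [-3.0, 1.1, 9.2]
opening: 0.0389
gripper_force: 32.8
```

Call:
{"api": "apply_moves", "payload": {
  "commands": [
    [[0,0,-0.2],0],
    [[0,0,-0.4],0],
    [[0,0,-0.6],0],
    [[0,0,-0.6],0],
    [[0,0,-0.6],0],
    [[0,0,-0.6],0],
    [[0,0,-0.6],0],
    [[0,0,-0.6],0],
    [[0,0,-0.6],0],
    [[0,0,-0.6],0]
  ]
}}

```text
t: 31.8
tool_pos: [0.4603, -0.1914, 0.215]
tool_rot: [0.0, 0.026, 1.0, -0.0]
wrist_force: [-7.0, 3.0, 12.9]
opening: 0.0386
gripper_force: 33.2
```

Contact is made at about 10 N. I ease the command back up by 1.4 mm, release slowly, and retreat.

Call:
{"api": "apply_moves", "payload": {
  "commands": [
    [[0,0,0.7],0],
    [[0,0,1.4],0],
    [[0,0,1.4],0],
    [[0,0,1.4],0],
    [[0,0,1.4],0],
    [[0,0,1.4],0],
    [[0,0,1.4],0],
    [[0,0,1.4],0],
    [[0,0,1.4],0],
    [[0,0,1.4],0]
  ],
  "newtons": 20
}}

```text
t: 33.05
tool_pos: [0.4602, -0.1914, 0.2151]
tool_rot: [0.0, 0.026, 1.0, -0.0]
wrist_force: [-1.7, 1.4, 4.6]
opening: 0.0388
gripper_force: 32.3
```

Call:
{"api": "apply_moves", "payload": {
  "commands": [
    [[0,0,0],0],
    [[0,0,0],0],
    [[0,0,0],0],
    [[0,0,0],0],
    [[0,0,0],0],
    [[0,0,0],0],
    [[0,0,0],0],
    [[0,0,0],0],
    [[0,0,0],0],
    [[0,0,0],0]
  ],
  "fingers": 64
}}

```text
t: 34.3
tool_pos: [0.4602, -0.1914, 0.2149]
tool_rot: [0.0, 0.026, 1.0, 0.0]
wrist_force: [-0.2, -0.3, -0.3]
opening: 0.0641
gripper_force: 0.0
```

Call:
{"api": "apply_moves", "payload": {
  "commands": [
    [[0,0,2],0],
    [[0,0,6],0],
    [[0,0,14],0],
    [[0,0,26],0],
    [[0,0,42],0],
    [[0,0,62],0],
    [[0,0,85],0],
    [[0,0,105],0],
    [[0,0,118],0],
    [[0,0,125],0]
  ]
}}

```text
t: 35.55
tool_pos: [0.4602, -0.1914, 0.341]
tool_rot: [0.001, 0.026, 1.0, -0.0]
wrist_force: [0.2, -0.2, -0.4]
opening: 0.064
gripper_force: 0.0
```

```bash
python3 - <<'E'
from h import *
f=grab('wrist'); t=grab('top')
a=cv2.resize(f['color'][:,:,::-1],None,fx=.75,fy=.75)
b=cv2.resize(t['color'][130:270,180:450,::-1],(480,249))
cv2.imwrite('pics/e.png',np.vstack([a,b]))
E
python3 s.py
```

```text
35.65 [-0.468  0.006  1.576  0.     1.559 -1.988] [ 0.46020597 -0.19140726  0.34056955] [ 0.59338649 -0.52168033  0.24722156] [-0.03052923 -0.02631222 -0.0256708 ] 0.0 0.06419328619042877
```

View pics/e.png

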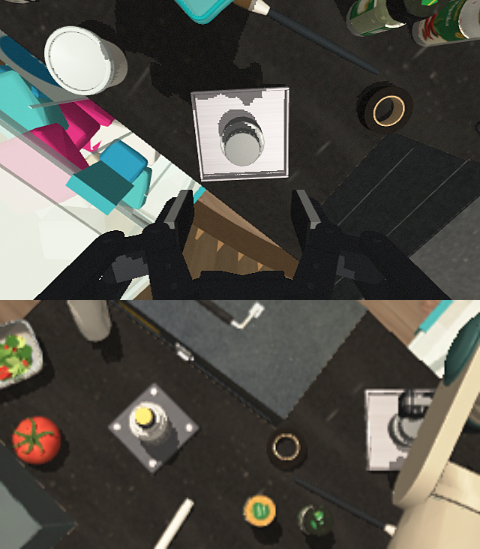

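The cap stands upright in the tray at (242,140), the neck is bare, and the bystanders have not moved. I hand the job in.

```bash
python3 -c "
from station import manip
print(manip.finish_job())"
```

```text
the job is handed in; nothing more can be done
None
```

The cap was unscrewed in a single grip (about 320°), lifted clear and set down upright in the parts tray with its open end down. Nothing else was moved, and the job is handed in at about 36 s of the 72 s allowed.

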